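Hang the rinsed steel cups on the draining pegs

TASK

The three rinsed steel cups stand mouth down on the worktop and cannot drain: hang each one mouth down over a leaning peg of the drainer, the tall cup on the long peg and the two small cups on the two short pegs. Push each down until the peg's tip meets the inside of its closed end and the cup sits along the peg, and let go. Do not tip a cup over on its side, and leave the jars and other things where they stand, upright.

Things in the scene. Friction and masses are not known exactly. Their poses are not given: they have to be found in the camera images.
- cup_tall_mid (a point): the one tall steel cup, 95 mm tall, loose, about 0.15 kg, at the start standing mouth down on the worktop. Point: on its axis, half-way up (47.5 mm from either end). z points from the mouth to the closed end. Outside it widens evenly from 53 mm across at the closed end to 62 mm at the mouth; wall 3 mm, closed end 5 mm thick
- cup_tall_floor (a point): same cup: centre of the inside face of its closed end, 42.5 mm from the half-way point along z, 90 mm from the mouth plane; z from mouth to closed end
- cup_small_1_mid (a point): one of two equal small steel cups, 66 mm tall, loose, about 0.15 kg, at the start standing mouth down on the worktop. Point: on its axis, half-way up (33 mm from either end). z points from the mouth to the closed end. Outside it widens evenly from 53 mm across at the closed end to 60 mm at the mouth; wall 3 mm, closed end 5 mm thick
- cup_small_1_floor (a point): same cup: centre of the inside face of its closed end, 28 mm from the half-way point along z, 61 mm from the mouth plane; z from mouth to closed end
- cup_small_2_mid (a point): the other small steel cup, the same as the first, 66 mm tall, loose, about 0.15 kg, at the start standing mouth down on the worktop. Point: on its axis, half-way up (33 mm from either end). z points from the mouth to the closed end. Outside it widens evenly from 53 mm across at the closed end to 60 mm at the mouth; wall 3 mm, closed end 5 mm thick
- cup_small_2_floor (a point): same cup: centre of the inside face of its closed end, 28 mm from the half-way point along z, 61 mm from the mouth plane; z from mouth to closed end
- peg_long_tip (a point): the long peg of the drainer: tapered white plastic finger, 100 mm long, 36 mm across at the root, 26 mm near the rounded tip, fixed, leaning 30 degrees from upright toward the drainer's front. Point: centre of the tip's end. z points out of the tip along the peg; the peg's root is 100 mm behind it along z, on a 46 mm wide white clip
- peg_short_1_tip (a point): one of two equal short pegs of the drainer: tapered white plastic finger, 71 mm long, 36 mm across at the root, 26 mm near the rounded tip, fixed, leaning 30 degrees from upright toward the drainer's front. Point: centre of the tip's end. z points out of the tip along the peg; the peg's root is 71 mm behind it along z, on a 46 mm wide white clip
- peg_short_2_tip (a point): the other short peg of the drainer: tapered white plastic finger, 71 mm long, 36 mm across at the root, 26 mm near the rounded tip, fixed, leaning 30 degrees from upright toward the drainer's front. Point: centre of the tip's end. z points out of the tip along the peg; the peg's root is 71 mm behind it along z, on a 46 mm wide white clip
- drainer: fixed steel cup drainer: a drip tray 180 x 300 mm, rim 20 mm above the worktop, and behind its middle a sloping rail that carries the three pegs side by side, 88 mm apart (which place holds the long peg varies), roots 55 mm above the worktop. Origin: under the tray's centre, 2 mm above the worktop; x to its back, y along the row of pegs, z up; the pegs lean to its -x
- machine_cupboard_corner (a point): fixed dark cupboard that carries the espresso machine (to 600 mm high; its handle juts about 50 mm in front): an obstacle behind and between cups and drainer, pass in front of it. Point: its top front left corner; from there it reaches 300 mm along x, 250 mm along -y and 270 mm down to the worktop. To its left tall bottles line the back edge
- salt_mill: small salt mill, 44 mm across, 90 mm tall, steel head; loose bystander standing upright, origin at the centre of its underside, z up
- spice_shaker: small spice jar with a red cap, 45 mm across, 106 mm tall; loose bystander standing upright, origin at the centre of its underside, z up
- measure: steel double-cone bar measure (hourglass shape), 47 mm across, 78 mm tall; loose bystander standing upright, origin at the centre of its underside, z up
- bean_jar: tall glass jar with a dark lid, 83 mm across, 166 mm tall; loose bystander standing upright, origin at the centre of its underside, z up
- tea_canister: clear canister with a pale lid, 82 mm across, 128 mm tall; loose bystander standing upright, origin at the centre of its underside, z up
- flat_tin: flat round steel tin, 116 mm across, 62 mm tall; loose bystander standing upright, origin at the centre of its underside, z up
Things that resemble listed ones, but are neither listed nor needed, are in the scene too. Leave any blue or purple look-alike of the part that bears cup_tall_mid alone.

How it is judged:
By the outcome, as a careful person would: the job done as asked, in the order asked, and still so for the second after the job is handed in, with the robot touching nothing.
It also fails if it takes over 72 s, if anything falls off the work surface, if the arm or the gripper's body presses on something with over 40 N, if the wrist force passes 120 N, or if a joint passes its speed limit or range.

ROBOT

A 6-joint arm with a two-finger parallel gripper is mounted at the origin on a cart in front of the work surface, level with it; the furniture and walls round the work are solid. World frame = base frame: x ahead of the robot, y to its left, z up, the work surface at z = 0. Lengths are in m, angles in rad, forces in N, time in s.
With the tool pointing down it reaches from about 0.35 to 0.975 m from the base axis. Payload 4.9 kg.
Tool frame: the origin (TCP) lies at the very end of the fingers, on their centre line; the grasp point (between the pads) lies 19 mm behind it; z points along the fingers, y is the line along which they close (so a half turn about z gives the same grasp; the last joint's range is limited). The gripper opens to 85 mm and grips with 20 to 120 N. Pads are 22 mm wide; open, the fingers measure 114 mm over their backs; the gripper's body (76 mm by 85 mm) begins 54 mm behind the grasp point. The pads swing forward as they close: fully open they stand 13 mm farther back than shut.
Start: joints at [1.052, 0.053, 1.613, -0, 1.476, -0.119], TCP at [0.243, 0.576, 0.231] pointing down, gripper open.
Joint ranges: [-3.01, 3.01], [-1.01, 2.22], [0.06, 2.58], [-1.02, 4.17], [0.09, 2.62], [-3.14, 3.14]. Speed limits (rad/s): [2.57, 2.57, 3.14, 3.14, 3.14, 3.14].

INTERFACE

Orientations are given as a rotation vector (axis times angle).
In Python, from station import ctrl gives the robot as it stands.
- The arm moves only by the shell command python3 -m crank 'ROWS' [OPENING] [FORCE]. ROWS is text: rows parted by semicolons, each of 4 numbers parted by spaces: the shift along the world's x, y, z in units of 0.5 m (1.0 is 0.5 m), then the turn about the world's z in units of 90 degrees (1.0 is 90 degrees). In form: x y z turn; .... A call has exactly 5 rows; each row shifts and turns the commanded pose from where the row before left it; what a row does not reach is not made up. A row lasts 1/12 s, in which the tool goes at most 41.7 mm and 7.16 degrees, less where a joint would pass 70% of its speed; a pose out of reach is approached as far as the arm can. A call with a number of a shift or a turn outside -1 to 1 is refused whole. A call with a gripper value outside its range is refused whole. OPENING is the opening in per cent of the stroke, from 0 (shut) to 100 (fully open), set as the call begins (- or left out, the last holds). The fingers move at their own pace and stop on an object; FORCE is the grip in N (left out, the last holds). Time passes only in rows, so rows that do not move let the fingers close, or fill a call up. It gives the time, the measured TCP pose, the force, the opening and the grip force at its end, in the units of the state.
- ctrl.get_obs(): the state, without advancing time (a new reading comes with each control period).
- ctrl.get_image(name): name is "side" or "top"; returns (picture, depth): 480x640x3 uint8, red, green, blue; 480x640 float32, m along the optical axis (not along the pixel's ray), 0 where there is no reading.
- ctrl.get_calibration(name): a dict with "fx", "fy", "cx", "cy" (pixels), "extrinsics" (4x4, takes a point from world to camera coordinates). Camera axes: x right, y down, z forward; pixel columns grow to the right and rows downward; lengths in m; the calibration is good to about 2 mm. A picture is of the moment at which its call begins. get_calibration takes no time and is no camera call.
- ctrl.finish_job(): hands the job in; it is judged then, once.
The state is a dict: "t": time; "q": joint angles; "dq": joint speeds; "effort": joint torques, N m; "tool_pos": TCP position; "tool_rot": TCP orientation; "contact_force": force on the tool from outside, world axes, zero at the start; "wrist_torque": the same for the moment, N m; "opening": finger opening in m; "grip_force": force on a finger pad.
Only numpy, scipy, OpenCV 4.12 (cv2) and the standard library are available. Lean on these libraries where they do the work, as an engineer would, in place of code of your own. Each camera call takes 0.05 s, during which the arm holds its last target. There are 200 camera calls.

## Working session

There is one attempt and no reset: what is moved stays moved. The work goes in short steps, Python scripts to look and compute and a shell command to move; the robot and the scene stay as the last step left them, time stands still between calls to the robot, and variables do not carry over. Pictures are saved under pics/ and viewed, at most 10 in all, crops included, and the job is handed in when it is done.

```bash
ls; mkdir -p pics; python3 - <<'E'
from station import ctrl
import cv2,numpy as np
for n in("side","top"):
    im,d=ctrl.get_image(n); cv2.imwrite(f"pics/{n}0.png",im[:,:,::-1]); np.savez(f"{n}0.npz",im=im,d=d)
    c=ctrl.get_calibration(n); print(n,c["fx"],c["fy"],c["cx"],c["cy"]); print(np.round(c["extrinsics"],3))
print(ctrl.get_obs())
E
```

```text
pics
side 460.70448283073404 460.70448283073404 322.3616884733304 228.59536263546474
[[ 0.95  -0.311  0.007 -0.479]
 [-0.205 -0.643 -0.738  0.254]
 [ 0.234  0.7   -0.674  1.132]
 [ 0.     0.     0.     1.   ]]
top 576.1395838948617 576.1395838948617 324.5443463198438 234.15641156948885
[[-0.007 -1.    -0.023  0.043]
 [-0.998  0.009 -0.068  0.536]
 [ 0.068  0.022 -0.997  1.42 ]
 [ 0.     0.     0.     1.   ]]
{'t': 0.1, 'q': array([ 1.05198743e+00,  5.32944621e-02,  1.61414805e+00, -1.30151593e-05,
        1.47600262e+00, -1.18979987e-01]), 'dq': array([ 0.00053076,  0.00122596, -0.00324183, -0.00056241, -0.00068134,
        0.00033591]), 'effort': array([ 2.54681318e-04, -3.94897664e+01, -3.71366215e+01, -1.13506160e-04,
        3.71366812e-03, -1.67759617e-05]), 'tool_pos': array([0.24299934, 0.57521783, 0.23018887]), 'tool_rot': array([-6.23759667e-01, -3.07846537e+00,  2.76904536e-03]), 'contact_force': array([-0.99855132, -0.15046167, -0.12712227]), 'wrist_torque': array([ 0.01352559, -0.00035746, -0.01157837]), 'grip_force': 0.0, 'opening': 0.08535847781317225}
```

View pics/side0.png

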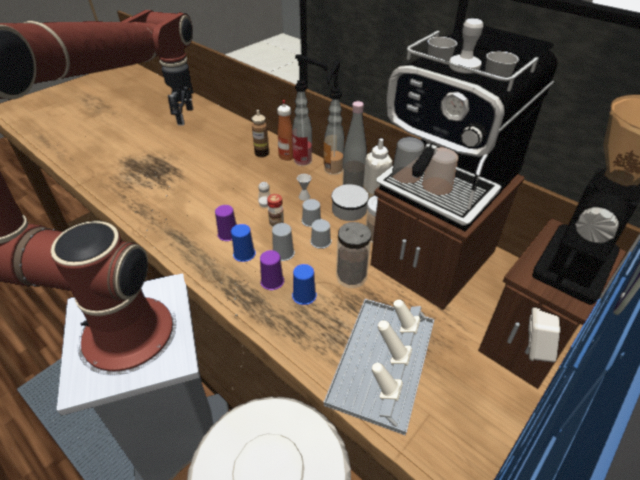

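View pics/top0.png

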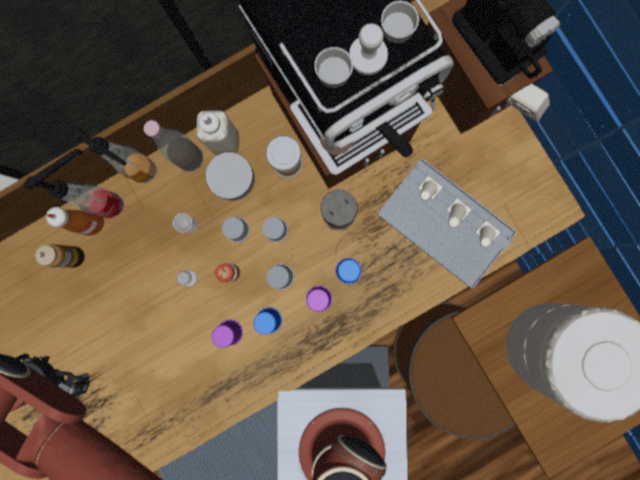

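The top view shows three grey cups at about (235,230), (274,229) and (279,277). Look-alikes are two purple (226,334), (318,299) and two blue (265,321), (348,270). Other round or steel things are the measure (184,223), mill (187,278), flat tin (230,176) and canister (284,155). In the side view the cup at (283,240) looks tallest, and the middle peg looks longest.

```bash
cat > h.py <<'E'
import numpy as np,cv2
from station import ctrl
def cloud(n,im=None,d=None):
    if im is None: im,d=ctrl.get_image(n)
    c=ctrl.get_calibration(n);v,u=np.mgrid[:480,:640]
    P=np.stack([(u-c["cx"])/c["fx"]*d,(v-c["cy"])/c["fy"]*d,d],-1)
    E=np.array(c["extrinsics"]); W=(P-E[:3,3])@E[:3,:3]
    W[d<=0]=np.nan
    return im,d,W
E
python3 - <<'E'
from h import *
f=np.load("top0.npz");im,d,W=cloud("top",f["im"],f["d"])
g=np.load("side0.npz");ims,ds,Ws=cloud("side",g["im"],g["d"])
for nm,(u,v) in dict(A=(235,230),B=(274,229),C=(279,277),bl=(348,270),pu=(318,299),jar=(339,209),shaker=(227,272),mill=(187,278),meas=(184,223),tin=(230,176)).items():
    r=26; w=W[v-r:v+r,u-r:u+r].reshape(-1,3); z0=np.nanmedian(W[v-2:v+3,u-2:u+3,2])
    k=(abs(w[:,2]-z0)<.008)
    (x,y),R=cv2.minEnclosingCircle(w[k][:,:2].astype(np.float32))
    print(nm,"z",z0.round(4),"mean",np.round(w[k].mean(0),4),"circ",round(x,4),round(y,4),round(R,4),k.sum())
# pegs: white in drainer region, with height
for X,I,n in((W,im,"top"),(Ws,ims,"side")):
    m=(X[...,0]>.35)&(X[...,0]<.8)&(X[...,1]<-.08)&(X[...,1]>-.5)&(X[...,2]>.045)&(X[...,2]<.2)&(I.min(-1)>120)
    N,L,S,C=cv2.connectedComponentsWithStats(m.astype(np.uint8))
    for i in range(1,N):
        if S[i,4]<30: continue
        p=X[L==i]; t=p[p[:,2]>p[:,2].max()-.012]
        print(n,S[i],"zmax",p[:,2].max().round(4),"top",t.mean(0).round(4),"mean",p.mean(0).round(4))
# tray
m=(W[...,2]>.004)&(W[...,2]<.03)&(W[...,0]>.3)&(W[...,1]<-.1)&(W[...,1]>-.5)
N,L,S,C=cv2.connectedComponentsWithStats(m.astype(np.uint8)); i=1+S[1:,4].argmax()
print("tray",cv2.minAreaRect(W[L==i][:,:2].astype(np.float32)),S[i])
a=cv2.resize(im[190:300,160:300],(560,440),interpolation=2);b=cv2.resize(ims[170:280,200:340],(560,440))
c=cv2.resize(ims[285:430,320:450],(395,440))
cv2.imwrite("pics/c1.png",cv2.resize(np.hstack([b,c]),(800,368))[:,:,::-1])
E
```

```text
A z 0.066 mean [0.5505 0.2609 0.0655] circ 0.5508 0.2618 0.0275 374
B z 0.0671 mean [0.5495 0.1633 0.0654] circ 0.5496 0.1638 0.0269 367
C z 0.094 mean [0.4316 0.1493 0.0941] circ 0.4312 0.1497 0.0268 396
bl z 0.0952 mean [ 0.4419 -0.0152  0.0943] circ 0.4247 0.0026 0.0552 406
pu z 0.0942 mean [0.3807 0.0506 0.0941] circ 0.3975 0.0324 0.0568 431
jar z 0.1657 mean [0.5857 0.0032 0.1663] circ 0.586 0.003 0.0424 1071
shaker z 0.1065 mean [0.4419 0.2736 0.1063] circ 0.4422 0.2735 0.022 276
mill z 0.0866 mean [0.4307 0.3752 0.0859] circ 0.4306 0.3767 0.0171 147
meas z 0.0491 mean [0.5643 0.3831 0.0511] circ 0.5638 0.3819 0.0102 46
tin z 0.062 mean [0.681  0.2722 0.0619] circ 0.6884 0.2783 0.0679 1740
top [ 409  168  102   82 1642] zmax 0.1481 top [ 0.5539 -0.2584  0.1413] mean [ 0.5882 -0.2831  0.0756]
side [ 372  300   49  118 2364] zmax 0.1486 top [ 0.5533 -0.265   0.1422] mean [ 0.5754 -0.3014  0.0792]
side [531 349  19  11 135] zmax 0.2 top [ 0.7878 -0.4486  0.1942] mean [ 0.7871 -0.4486  0.1926]
tray ((0.539577066898346, -0.24804602563381195), (0.30821555852890015, 0.13185469806194305), 50.62248992919922) [ 380  174  123  115 3748]
```

View pics/c1.png

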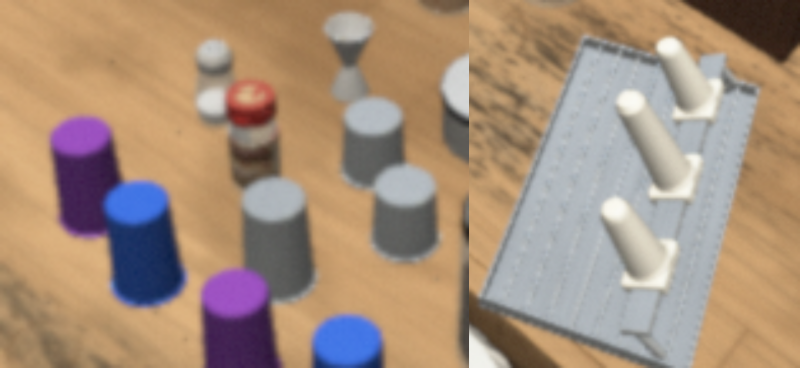

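The crop confirms my choice: the grey tall cup (side 283,240), two grey small ones, and the long peg in the middle. Next I'll get the peg axes.

```bash
python3 - <<'E'
from h import *
from scipy.spatial.transform import Rotation as R
f=np.load("top0.npz");im,d,W=cloud("top",f["im"],f["d"])
g=np.load("side0.npz");ims,ds,Ws=cloud("side",g["im"],g["d"])
for X,I,n in((W,im,"top"),(Ws,ims,"side")):
    m=(X[...,0]>.35)&(X[...,0]<.8)&(X[...,1]<-.08)&(X[...,1]>-.5)&(X[...,2]>.072)&(X[...,2]<.16)
    N,L,S,C=cv2.connectedComponentsWithStats(m.astype(np.uint8))
    for i in range(1,N):
        if S[i,4]<60: continue
        p=X[L==i]; t=p[p[:,2]>p[:,2].max()-.008]
        print(n,S[i],"zmax",p[:,2].max().round(4),"top",t.mean(0).round(4),len(t), "low",p[p[:,2]<.082].mean(0).round(4))
o=ctrl.get_obs();M=R.from_rotvec(o["tool_rot"]).as_matrix();print(M.round(3))
# tray plate edges
m=(W[...,2]>-.0)&(abs(im.astype(int).max(-1)-im.min(-1))<35)&(W[...,2]<.05)&(W[...,0]>.35)&(W[...,1]<-.08)&(W[...,1]>-.5)
N,L,S,C=cv2.connectedComponentsWithStats(m.astype(np.uint8)); i=1+S[1:,4].argmax()
print(cv2.minAreaRect(W[L==i][:,:2].astype(np.float32)),S[i])
E
```

```text
top [465 113  22  16 142] zmax 0.1596 top [ 0.7934 -0.3126  0.1562] 18 low [ 0.7925 -0.3155  0.0766]
top [373 145  22  16 109] zmax 0.1599 top [ 0.7142 -0.0943  0.1568] 13 low [ 0.724  -0.1059  0.0758]
top [420 183  16  18 207] zmax 0.1251 top [ 0.622  -0.1982  0.1194] 38 low [ 0.6475 -0.2189  0.0778]
top [448 205  17  23 272] zmax 0.1481 top [ 0.5536 -0.2589  0.1433] 56 low [ 0.5928 -0.2833  0.0772]
top [480 228  15  19 222] zmax 0.124 top [ 0.5116 -0.3362  0.1188] 46 low [ 0.5375 -0.3503  0.0766]
top [542 306  24   6  94] zmax 0.1599 top [ 0.3568 -0.4854  0.1563] 11 low [ 0.3553 -0.4835  0.0768]
side [ 409  246   53   48 1227] zmax 0.16 top [ 0.7437 -0.1375  0.1561] 128 low [ 0.7445 -0.1378  0.0776]
side [393 300  22  25 312] zmax 0.1235 top [ 0.6212 -0.2048  0.1189] 58 low [ 0.6372 -0.2274  0.0771]
side [485 311  22  31 355] zmax 0.1598 top [ 0.7938 -0.3271  0.1559] 39 low [ 0.7931 -0.3273  0.0781]
side [378 320  28  36 505] zmax 0.1486 top [ 0.5543 -0.2643  0.1439] 68 low [ 0.5816 -0.2965  0.0772]
side [372 363  24  27 398] zmax 0.1234 top [ 0.5101 -0.341   0.1189] 84 low [ 0.5291 -0.3645  0.077 ]
[[-0.921  0.389 -0.001]
 [ 0.389  0.921 -0.002]
 [ 0.    -0.002 -1.   ]]
((0.5636439919471741, -0.26792383193969727), (0.30658337473869324, 0.18663133680820465), 51.02120590209961) [ 377  158  140  131 6951]
```

```bash
R='.0251 -.0567 0 -.0119;.0251 -.0567 0 -.0119;.0251 -.0567 0 -.0119;.0251 -.0567 0 -.0119;.0251 -.0567 0 -.0119'
python3 -m crank '.0251 -.0567 0 -.0119;.0251 -.0567 0 -.0119;.0251 -.0567 0 -.0119;.0251 -.0567 0 -.0119;.0251 -.0567 0 -.0119' 100 25
python3 -m crank '.0251 -.0567 0 -.0119;.0251 -.0567 0 -.0119;.0251 -.0567 0 -.0119;.0251 -.0567 0 -.0119;.0251 -.0567 0 -.0119'
python3 -m crank '.0251 -.0567 0 -.0119;.0251 -.0567 0 -.0119;.0251 -.0567 0 -.0119;.0251 -.0567 0 -.0119;.0251 -.0567 0 -.0119'
python3 -m crank '0 0 -.04 0;0 0 -.04 0;0 0 -.04 0;0 0 0 0;0 0 0 0'
```

```text
t: 0.52
tool_pos: [0.306, 0.4325, 0.2306]
tool_rot: [-0.767, -3.046, 0.001]
contact_force: [0.0, 0.5, -0.2]
opening: 0.085
grip_force: 0.0
t: 0.93
tool_pos: [0.3688, 0.2907, 0.2308]
tool_rot: [-0.909, -3.007, 0.001]
contact_force: [0.3, -0.0, 0.3]
opening: 0.0858
grip_force: 0.0
t: 1.35
tool_pos: [0.4316, 0.1489, 0.2309]
tool_rot: [-1.049, -2.961, 0.0]
contact_force: [0.3, -0.7, -0.5]
opening: 0.0853
grip_force: 0.0
t: 1.77
tool_pos: [0.4304, 0.1502, 0.17]
tool_rot: [-1.047, -2.959, 0.003]
contact_force: [0.6, 1.0, 0.6]
opening: 0.0853
grip_force: 0.0
```

```bash

python3 -m crank '0 0 -.0645 0;0 0 -.0645 0;0 0 -.0645 0;0 0 -.0645 0;0 0 0 0'
python3 -m crank '0 0 0 0;0 0 0 0;0 0 0 0;0 0 0 0;0 0 0 0' 40 25
python3 -m crank '0 0 .04 0;0 0 .08 0;0 0 .08 0;0 0 .08 0;0 0 .08 0'
```

```text
t: 2.18
tool_pos: [0.4273, 0.1499, 0.0374]
tool_rot: [-1.044, -2.953, 0.008]
contact_force: [-1.2, 0.1, -1.5]
opening: 0.0852
grip_force: 0.0
t: 2.6
tool_pos: [0.4342, 0.1511, 0.0456]
tool_rot: [1.046, 2.957, 0.005]
contact_force: [-0.6, -0.1, 6.8]
opening: 0.0569
grip_force: 26.5
t: 3.02
tool_pos: [0.4312, 0.1505, 0.2249]
tool_rot: [1.047, 2.96, 0.002]
contact_force: [1.0, -0.3, -2.8]
opening: 0.0568
grip_force: 28.1
```

```bash

python3 -m crank '.004 -.04 0 0;.004 -.06 0 0;.004 -.06 0 0;.004 -.07 0 0;.004 -.07 0 0'
python3 -m crank '.014 -.056 0 0;.014 -.056 0 0;.014 -.056 0 0;.014 -.056 0 0;.014 -.056 0 0'
python3 -m crank '.04 -.06 0 0;.04 -.06 0 0;.04 -.06 0 0;.03 -.04 0 0;.01 -.03 0 0'
python3 -m crank '0 0 0 0;0 0 0 0;0 0 0 0;0 0 0 0;0 0 0 0'
python3 - <<'E'
from h import *
for n,(y0,x0,s) in dict(side=(200,320,120),top=(140,390,120)).items():
    im,d=ctrl.get_image(n); globals()[n]=cv2.resize(im[y0:y0+s+40,x0:x0+s+10],(400,492),interpolation=2)
cv2.imwrite("pics/p2.png",np.hstack([side,top])[:,:,::-1])
E
```

```text
t: 3.43
tool_pos: [0.4415, -0.0007, 0.2232]
tool_rot: [1.045, 2.96, 0.001]
contact_force: [0.0, -0.2, -1.7]
opening: 0.057
grip_force: 28.1
t: 3.85
tool_pos: [0.4768, -0.1411, 0.2231]
tool_rot: [1.048, 2.96, 0.0]
contact_force: [1.2, 1.1, -1.4]
opening: 0.0568
grip_force: 28.1
t: 4.27
tool_pos: [0.558, -0.2668, 0.2227]
tool_rot: [1.049, 2.959, -0.0]
contact_force: [0.6, 0.4, -2.2]
opening: 0.0568
grip_force: 28.0
t: 4.68
tool_pos: [0.5563, -0.2636, 0.2226]
tool_rot: [1.046, 2.962, 0.0]
contact_force: [-1.0, 0.3, -1.8]
opening: 0.0569
grip_force: 28.0
```

View pics/p2.png

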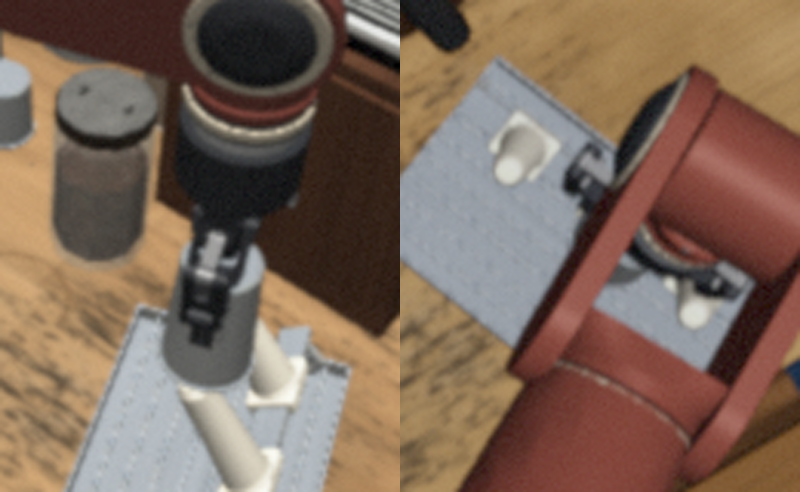

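The cup is aligned over the middle peg (side crop about 207,370). I'll lower it and watch the force.

```bash

python3 -m crank '0 0 -.03 0;0 0 -.03 0;0 0 -.03 0;0 0 -.02 0;0 0 0 0'
python3 -m crank '0 0 -.01 0;0 0 -.01 0;0 0 -.01 0;0 0 0 0;0 0 0 0'
```

```text
t: 5.2
tool_pos: [0.5546, -0.2632, 0.163]
tool_rot: [-1.046, -2.956, -0.002]
contact_force: [-0.3, 0.9, -1.2]
opening: 0.0567
grip_force: 28.0
t: 5.62
tool_pos: [0.5566, -0.2646, 0.1524]
tool_rot: [1.048, 2.961, 0.0]
contact_force: [-0.3, -0.4, -2.1]
opening: 0.0571
grip_force: 28.1
```

```bash

python3 -m crank '.0022 -.0018 -.02 0;0 0 0 0;.0022 -.0018 -.02 0;0 0 0 0;0 0 0 0' - 20
python3 -m crank '.0022 -.0018 -.02 0;0 0 0 0;0 0 0 0;0 0 0 0;0 0 0 0'
python3 -m crank '.0022 -.0018 -.02 0;0 0 0 0;0 0 0 0;0 0 0 0;0 0 0 0'
```

```text
t: 6.03
tool_pos: [0.559, -0.2662, 0.1315]
tool_rot: [1.048, 2.961, 0.001]
contact_force: [4.7, -0.1, -2.2]
opening: 0.0566
grip_force: 21.6
t: 6.45
tool_pos: [0.5592, -0.2674, 0.1218]
tool_rot: [-1.048, -2.96, 0.001]
contact_force: [1.4, -0.8, -2.7]
opening: 0.0566
grip_force: 21.6
t: 6.87
tool_pos: [0.5606, -0.268, 0.112]
tool_rot: [-1.048, -2.961, -0.0]
contact_force: [1.5, 0.1, -1.7]
opening: 0.0562
grip_force: 21.6
```

```bash

python3 -m crank '.0022 -.0018 -.02 0;0 0 0 0;0 0 0 0;0 0 0 0;0 0 0 0'
python3 -m crank '.0011 -.001 -.01 0;0 0 0 0;0 0 0 0;0 0 0 0;0 0 0 0'
python3 - <<'E'
from h import *
im,d=ctrl.get_image("side"); cv2.imwrite("pics/p3.png",cv2.resize(im[240:400,340:460],(600,800)[:2] if 0 else (450,600),interpolation=2)[:,:,::-1])
E
```

```text
t: 7.28
tool_pos: [0.563, -0.2696, 0.1032]
tool_rot: [1.047, 2.959, -0.001]
contact_force: [4.0, -1.3, 3.4]
opening: 0.0563
grip_force: 22.6
t: 7.7
tool_pos: [0.5638, -0.2697, 0.1023]
tool_rot: [1.047, 2.96, 0.0]
contact_force: [-5.4, 5.6, 20.9]
opening: 0.0563
grip_force: 25.8
```

View pics/p3.png

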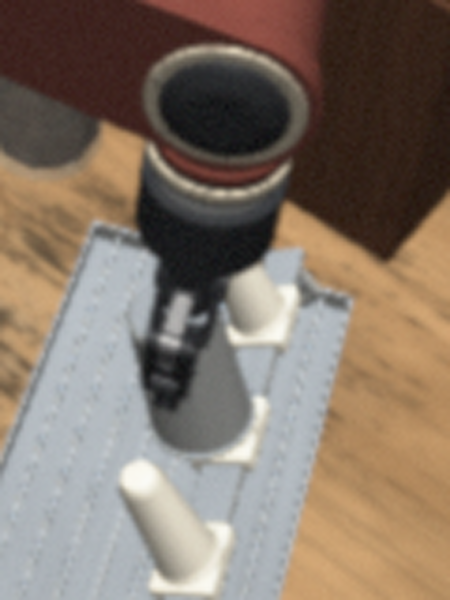

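```bash

python3 -m crank '0 0 0 0;0 0 0 0;0 0 0 0;0 0 0 0;0 0 0 0' 85
python3 -m crank '0 0 .04 0;0 0 .08 0;0 0 .08 0;0 0 .08 0;0 0 0 0'
python3 -m crank '-.04 .06 0 0;-.04 .06 0 0;-.04 .06 0 0;-.04 .06 0 0;-.04 .06 0 0' 100
python3 - <<'E'
from h import *
im,d,W=cloud("side"); cv2.imwrite("pics/p4.png",cv2.resize(im[240:400,340:460],(450,600),interpolation=2)[:,:,::-1])
im,d,W=cloud("top")
m=(abs(W[...,0]-.56)<.06)&(abs(W[...,1]+.265)<.06)&(W[...,2]>.09)&(W[...,2]<.2)
p=W[m]; zm=np.nanmax(p[:,2]); print(zm,p.mean(0),p[p[:,2]>zm-.006].mean(0))
E
```

```text
t: 8.17
tool_pos: [0.5617, -0.2691, 0.096]
tool_rot: [-1.047, -2.959, -0.001]
contact_force: [-0.1, 0.1, -0.5]
opening: 0.0727
grip_force: 0.0
t: 8.58
tool_pos: [0.5661, -0.2718, 0.2481]
tool_rot: [1.043, 2.947, -0.006]
contact_force: [1.4, -0.8, 2.6]
opening: 0.0729
grip_force: 0.0
t: 9.0
tool_pos: [0.4612, -0.1184, 0.2363]
tool_rot: [-1.048, -2.96, -0.0]
contact_force: [0.8, 0.3, 1.1]
opening: 0.0851
grip_force: 0.0
0.1617850293616786 [ 0.5636656  -0.2613405   0.14292325] [ 0.56952026 -0.27017933  0.15798357]
```

View pics/p4.png

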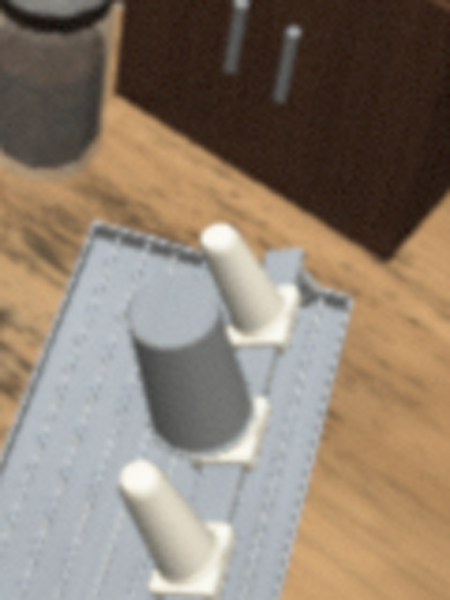

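The tall cup sits tilted along the long peg, with its closed end at crop (175,310). Next is the nearer small cup, B.

```bash

python3 -m crank '.0176 .0566 0 0;.0176 .0566 0 0;.0176 .0566 0 0;.0176 .0566 0 0;.0176 .0566 0 0'
python3 -m crank '.0176 .0566 0 0;.0176 .0566 0 0;.0176 .0566 0 0;.0176 .0566 0 0;.0176 .0566 0 0'
python3 -m crank '0 0 -.06 0;0 0 -.06 0;0 0 -.06 0;0 0 0 0;0 0 0 0'
```

```text
t: 9.52
tool_pos: [0.5071, 0.0228, 0.2369]
tool_rot: [-1.049, -2.961, 0.001]
contact_force: [0.1, -0.7, 0.2]
opening: 0.0855
grip_force: 0.0
t: 9.93
tool_pos: [0.5513, 0.1645, 0.2366]
tool_rot: [-1.048, -2.961, 0.001]
contact_force: [-0.1, -0.6, 0.1]
opening: 0.0851
grip_force: 0.0
t: 10.35
tool_pos: [0.5493, 0.1629, 0.1449]
tool_rot: [-1.047, -2.957, 0.004]
contact_force: [-1.0, -0.6, 0.2]
opening: 0.0856
grip_force: 0.0
```

```bash

python3 -m crank '0 0 -.065 0;0 0 -.065 0;0 0 -.06 0;0 0 -.04 0;0 0 -.015 0'
python3 -m crank '0 0 0 0;0 0 0 0;0 0 0 0;0 0 0 0;0 0 0 0' 40 25
python3 -m crank '0 0 .04 0;0 0 .08 0;0 0 .08 0;0 0 .08 0;0 0 .08 0'
python3 -m crank '-.05 -.03 .02 0;-.05 -.05 0 0;-.05 -.06 0 0;-.02 -.07 0 0;0 -.08 0 0'
```

```text
t: 10.77
tool_pos: [0.5502, 0.163, 0.0236]
tool_rot: [-1.048, -2.96, 0.002]
contact_force: [-0.1, 0.7, 0.7]
opening: 0.085
grip_force: 0.0
t: 11.18
tool_pos: [0.5532, 0.1637, 0.028]
tool_rot: [1.046, 2.957, 0.004]
contact_force: [-0.7, -1.6, 7.4]
opening: 0.0555
grip_force: 26.9
t: 11.6
tool_pos: [0.5502, 0.1636, 0.2071]
tool_rot: [1.048, 2.961, 0.001]
contact_force: [0.8, 0.4, -2.4]
opening: 0.0557
grip_force: 27.5
t: 12.02
tool_pos: [0.4636, 0.0185, 0.2153]
tool_rot: [1.043, 2.962, 0.002]
contact_force: [1.1, -0.1, -1.4]
opening: 0.0557
grip_force: 27.5
```

```bash
python3 - <<'E'
from h import *
for n in("top","side"):
    f=np.load(n+"0.npz");im,d,W=cloud(n,f["im"],f["d"])
    for T in((.6247,-.204),(.514,-.341)):
        m=(W[...,2]>.13)&(W[...,2]<.7)&(W[...,0]<1.2); p=W[m]; r=np.hypot(p[:,0]-T[0],p[:,1]-T[1]); 
        r[np.hypot(p[:,0]-.554,p[:,1]+.262)<.06]=9; r[p[:,0]<.3]=9
        i=r.argsort()[:200:40]; print(n,T,np.c_[r[i],p[i]].round(3).tolist())
E
```

```text
top (0.6247, -0.204) [[0.08, 0.656, -0.13, 0.415], [0.088, 0.647, -0.119, 0.421], [0.094, 0.652, -0.114, 0.428], [0.098, 0.655, -0.111, 0.429], [0.103, 0.653, -0.105, 0.428]]
top (0.514, -0.341) [[0.205, 0.35, -0.463, 0.247], [0.206, 0.341, -0.453, 0.184], [0.207, 0.336, -0.447, 0.261], [0.207, 0.335, -0.445, 0.266], [0.208, 0.336, -0.448, 0.179]]
side (0.6247, -0.204) [[0.077, 0.655, -0.134, 0.422], [0.081, 0.654, -0.129, 0.421], [0.084, 0.655, -0.126, 0.433], [0.089, 0.667, -0.125, 0.433], [0.097, 0.662, -0.115, 0.436]]
side (0.514, -0.341) [[0.208, 0.342, -0.458, 0.271], [0.213, 0.331, -0.451, 0.275], [0.215, 0.327, -0.449, 0.277], [0.218, 0.343, -0.475, 0.281], [0.219, 0.358, -0.495, 0.275]]
```

```bash
python3 - <<'E'
from h import *
o=ctrl.get_obs();t=o["tool_pos"];print(t,o["q"].round(3))
a=np.arctan2(t[1],t[0]);er=np.array([np.cos(a),np.sin(a)]);et=np.array([-er[1],er[0]])
for n in("top","side"):
    im,d,W=cloud(n); f=np.load(n+"0.npz"); new=abs(d-f["d"])>.03
    p=W[new]; q=p[:,:2]-t[:2]; r=q@er; s=q@et; z=p[:,2]-t[2]
    for z0 in np.arange(0,.4,.05):
        k=(z>=z0)&(z<z0+.05)&(r>-.2)&(r<.2)&(abs(s)<.2)
        if k.sum()>5: print(n,z0.round(2),k.sum(),"r",np.percentile(r[k],[1,99]).round(3),"s",np.percentile(s[k],[1,99]).round(3))
# handle in frame of target
T=np.array([.6247,-.204]);b=np.arctan2(T[1],T[0]);er=np.array([np.cos(b),np.sin(b)]);et=np.array([-er[1],er[0]])
print("handle r,s",(np.array([.655,-.132])-T)@er,(np.array([.655,-.132])-T)@et)
E
```

```text
[0.4636469  0.01851376 0.21526472] [-1.210e-01 -3.410e-01  1.993e+00  1.000e-03  1.488e+00 -1.015e+00]
top 0.2 16 r [-0.087  0.195] s [-0.149  0.054]
top 0.25 644 r [-0.122  0.048] s [-0.065  0.067]
top 0.3 7754 r [-0.196  0.035] s [-0.057  0.075]
top 0.35 445 r [-0.2   -0.172] s [0.011 0.061]
side 0.0 386 r [-0.03  0.03] s [-0.044  0.015]
side 0.05 399 r [-0.049  0.05 ] s [-0.064  0.029]
side 0.1 502 r [-0.049  0.034] s [-0.064 -0.008]
side 0.15 707 r [-0.036  0.035] s [-0.046  0.   ]
side 0.2 489 r [-0.091  0.031] s [-0.066 -0.01 ]
side 0.25 2752 r [-0.195  0.031] s [-0.074  0.051]
side 0.3 4533 r [-0.198  0.032] s [-0.068  0.061]
side 0.35 173 r [-0.2  -0.17] s [-0.001  0.042]
handle r,s 0.006452578513805953 0.07784891926368129
```

```bash

python3 -m crank '.015 -.06 0 0;.015 -.06 0 0;.015 -.06 0 0;.015 -.06 0 0;.015 -.06 0 0'
python3 -m crank '.023 -.056 0 0;.023 -.056 0 0;.023 -.056 0 0;.023 -.056 0 0;.023 -.056 0 0'
python3 -m crank '.024 .022 0 0;.024 .022 0 0;.024 .022 0 0;.024 .022 0 0;0 0 0 0'
cat > clr.py <<'E'
from h import *
from scipy.spatial import cKDTree
A=[];H=[]
for n in("top","side"):
    im,d,W=cloud(n); f=np.load(n+"0.npz"); _,_,W0=cloud(n,f["im"],f["d"])
    new=(f["d"]-d>.03)&(d>0)
    p=W[new]; A.append(p[(p[:,2]>.15)&(p[:,2]<.7)]); p=W0.reshape(-1,3); H.append(p[(p[:,2]>.15)&(p[:,2]<.7)&(p[:,0]>.5)&(p[:,0]<.9)&(abs(p[:,1])<.25)])
A=np.vstack(A);H=np.vstack(H);r,j=cKDTree(H).query(A);k=r.argsort()[:150:30]
print(ctrl.get_obs()["tool_pos"].round(4));print(np.c_[r[k],A[k],H[j[k]]].round(3))
E
python3 clr.py
```

```text
t: 12.53
tool_pos: [0.5036, -0.1323, 0.2152]
tool_rot: [1.047, 2.961, 0.001]
contact_force: [0.5, -0.1, -0.6]
opening: 0.056
grip_force: 27.6
t: 12.95
tool_pos: [0.5615, -0.2723, 0.2149]
tool_rot: [1.047, 2.961, 0.001]
contact_force: [0.4, 0.1, -0.9]
opening: 0.0558
grip_force: 27.6
t: 13.37
tool_pos: [0.6108, -0.2237, 0.2149]
tool_rot: [1.041, 2.963, 0.002]
contact_force: [-0.3, 0.2, -1.1]
opening: 0.0555
grip_force: 27.6
[ 0.6092 -0.2256  0.2148]
[[ 0.056  0.61  -0.159  0.455  0.65  -0.129  0.429]
 [ 0.07   0.593 -0.15   0.466  0.647 -0.122  0.43 ]
 [ 0.073  0.655 -0.174  0.511  0.723 -0.147  0.507]
 [ 0.075  0.66  -0.177  0.318  0.721 -0.134  0.312]
 [ 0.076  0.58  -0.144  0.46   0.647 -0.122  0.43 ]]
```

```bash

python3 -m crank '.0145 .02 0 0;.0145 .02 0 0;0 0 0 0;0 0 0 0;0 0 0 0'
python3 clr.py
python3 -m crank '0 0 -.04 0;0 0 -.05 0;0 0 -.04 0;0 0 -.03 0;0 0 0 0' - 20
python3 -m crank '0 0 -.014 0;0 0 -.014 0;0 0 -.01 0;0 0 0 0;0 0 0 0'
```

```text
t: 13.88
tool_pos: [0.623, -0.2075, 0.2148]
tool_rot: [-1.048, -2.962, 0.0]
contact_force: [0.1, -0.4, -1.7]
opening: 0.056
grip_force: 27.6
[ 0.6228 -0.2079  0.2148]
[[ 0.044  0.618 -0.141  0.459  0.647 -0.122  0.43 ]
 [ 0.054  0.67  -0.156  0.5    0.723 -0.147  0.507]
 [ 0.056  0.674 -0.174  0.522  0.725 -0.152  0.513]
 [ 0.058  0.671 -0.17   0.526  0.725 -0.152  0.513]
 [ 0.06   0.665 -0.157  0.515  0.723 -0.147  0.507]]
t: 14.4
tool_pos: [0.6204, -0.2069, 0.1301]
tool_rot: [-1.046, -2.954, -0.001]
contact_force: [-1.0, -0.1, -2.2]
opening: 0.056
grip_force: 27.5
t: 14.82
tool_pos: [0.6232, -0.2077, 0.1161]
tool_rot: [1.048, 2.961, -0.0]
contact_force: [0.1, 0.1, -0.9]
opening: 0.0555
grip_force: 27.6
```

```bash

python3 -m crank '.002 -.0016 -.01 0;0 0 0 0;.002 -.0016 -.01 0;0 0 0 0;0 0 0 0' 40 20
python3 -m crank '.002 -.0016 -.01 0;0 0 0 0;.002 -.0016 -.01 0;0 0 0 0;0 0 0 0'
python3 -m crank '.001 -.0008 -.01 0;0 0 0 0;0 0 0 0;0 0 0 0;0 0 0 0'
```

```text
t: 15.23
tool_pos: [0.6259, -0.2096, 0.106]
tool_rot: [1.047, 2.959, -0.0]
contact_force: [3.3, -1.4, -1.4]
opening: 0.0556
grip_force: 27.5
t: 15.65
tool_pos: [0.6275, -0.2109, 0.0954]
tool_rot: [1.048, 2.961, -0.0]
contact_force: [4.9, -2.2, -1.4]
opening: 0.0553
grip_force: 22.5
t: 16.07
tool_pos: [0.6279, -0.2112, 0.0904]
tool_rot: [1.048, 2.961, 0.0]
contact_force: [4.7, -2.1, -1.0]
opening: 0.0558
grip_force: 21.6
```

```bash

python3 -m crank '.001 -.0008 -.01 0;0 0 0 0;0 0 0 0;0 0 0 0;0 0 0 0'
python3 -m crank '.001 -.0008 -.006 0;0 0 0 0;0 0 0 0;0 0 0 0;0 0 0 0'
```

```text
t: 16.48
tool_pos: [0.6287, -0.2114, 0.0883]
tool_rot: [1.047, 2.961, 0.001]
contact_force: [-1.0, 2.4, 10.4]
opening: 0.0557
grip_force: 24.2
t: 16.9
tool_pos: [0.6292, -0.2115, 0.0879]
tool_rot: [-1.047, -2.962, -0.001]
contact_force: [-7.6, 5.8, 21.7]
opening: 0.0558
grip_force: 26.8
```

```bash

python3 -m crank '0 0 0 0;0 0 0 0;0 0 0 0;0 0 0 0;0 0 0 0' 79
python3 -m crank '0 0 .04 0;0 0 .06 0;0 0 .08 0;0 0 .08 0;0 0 .04 0'
python3 -m crank '-.05 -.04 0 0;-.06 -.02 0 0;-.06 .02 0 0;-.03 .06 0 0;0 .08 0 0' 100
python3 - <<'E'
from h import *
im,d,W=cloud("side"); cv2.imwrite("pics/p5.png",cv2.resize(im[240:400,340:460],(450,600),interpolation=2)[:,:,::-1])
E
```

```text
t: 17.32
tool_pos: [0.6279, -0.2116, 0.0817]
tool_rot: [-1.047, -2.96, -0.0]
contact_force: [2.2, 1.4, 1.3]
opening: 0.0677
grip_force: 0.0
t: 17.73
tool_pos: [0.6295, -0.2129, 0.2379]
tool_rot: [1.047, 2.957, -0.002]
contact_force: [1.4, -0.8, 1.1]
opening: 0.0676
grip_force: 0.0
t: 18.15
tool_pos: [0.5253, -0.1634, 0.2314]
tool_rot: [-1.056, -2.955, 0.002]
contact_force: [2.0, 0.5, 0.1]
opening: 0.0855
grip_force: 0.0
```

View pics/p5.png

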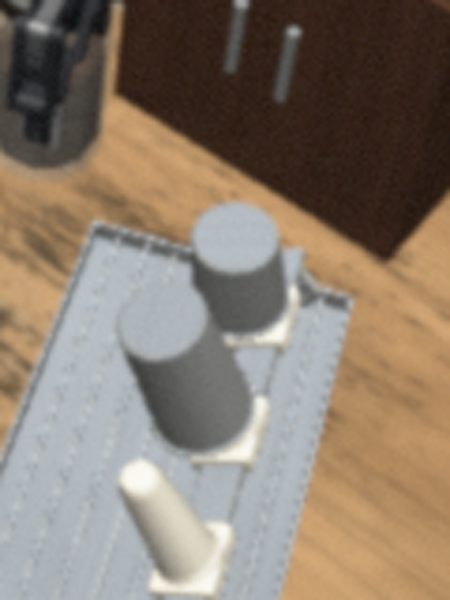

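The far small cup is on its peg but looks less tilted than the tall one. I'll measure the closed-end planes.

```bash
cat > tilt.py <<'E'
from h import *
xd=np.array([.778,-.628,0]);yd=np.array([.628,.778,0])
T=dict(tall=(.551,-.2595,.1416,.0),far=(.6185,-.199,.1165,0),near=(.508,-.336,.1165,0))
C=[cloud(n) for n in("top","side")]
for k,t in T.items():
    t=np.array(t[:3])
    for (im,d,W),n in zip(C,("top","side")):
        q=W-t; X=q@xd; Y=q@yd
        m=(abs(Y)<.032)&(abs(X)<.045)&(q[...,2]>-.025)&(q[...,2]<.05)&(im.max(-1).astype(int)-im.min(-1)<60)
        p=np.c_[X[m],Y[m],q[m][:,2]]
        if len(p)<50: print(k,n,len(p)); continue
        # ransac plane
        rng=np.random.default_rng(0);best=0
        for _ in range(400):
            a=p[rng.choice(len(p),3,replace=False)];nn=np.cross(a[1]-a[0],a[2]-a[0]);l=np.linalg.norm(nn)
            if l<1e-5: continue
            nn/=l; 
            if nn[2]<0: nn=-nn
            if nn[2]<.7: continue
            g=abs((p-a[0])@nn)<.0025
            if g.sum()>best: best=g.sum();G=g
        c=p[G].mean(0);nn=np.linalg.svd(p[G]-c)[2][2];nn*=np.sign(nn[2])
        print(k,n,best,"normal",nn.round(3),"tilt",np.degrees(np.arctan2(-nn[0],nn[2])).round(1),"centre",c.round(4),"tip->face",(c@nn).round(4))
E
python3 tilt.py
```

```text
tall top 0
tall side 356 normal [-0.318 -0.111  0.942] tilt 18.7 centre [ 0.0041 -0.0078  0.0084] tip->face 0.0075
far top 80 normal [-0.131 -0.05   0.99 ] tilt 7.5 centre [0.025  0.0002 0.0109] tip->face 0.0075
far side 313 normal [-0.163 -0.086  0.983] tilt 9.4 centre [ 0.0127 -0.006   0.0102] tip->face 0.0085
near top 70 normal [0.648 0.199 0.736] tilt -41.4 centre [ 0.0121  0.0034 -0.0087] tip->face 0.0021
near side 108 normal [ 0.553 -0.46   0.694] tilt -38.5 centre [ 0.0157 -0.0064 -0.0116] tip->face 0.0036
```

```bash

python3 -m crank '-.012 .05 0 0;-.012 .06 0 0;-.012 .06 0 0;-.012 .06 0 0;-.012 .06 0 0'
python3 -m crank '0 .057 0 0;0 .057 0 0;0 .057 0 0;0 .057 0 0;0 .057 0 0'
python3 -m crank '.02 .056 0 0;.02 .056 0 0;.02 .056 0 0;.02 .056 0 0;.022 .05 0 0'
python3 -m crank '0 0 -.04 0;0 0 -.06 0;0 0 -.06 0;0 0 -.02 0;0 0 0 0'
python3 tilt.py
python3 - <<'E'
from h import *
im,d,W=cloud("top")
m=(abs(W[...,0]-.55)<.045)&(abs(W[...,1]-.2615)<.045)&(abs(W[...,2]-.066)<.008);print(W[m].mean(0),m.sum())
E
```

```text
t: 18.72
tool_pos: [0.4982, -0.0167, 0.2321]
tool_rot: [-1.05, -2.96, 0.002]
contact_force: [0.2, 1.2, 0.1]
opening: 0.0852
grip_force: 0.0
t: 19.13
tool_pos: [0.4987, 0.126, 0.2322]
tool_rot: [-1.049, -2.96, 0.002]
contact_force: [0.9, -0.1, 0.6]
opening: 0.0851
grip_force: 0.0
t: 19.55
tool_pos: [0.5503, 0.2634, 0.2318]
tool_rot: [-1.048, -2.961, 0.003]
contact_force: [0.4, -0.1, 1.3]
opening: 0.0859
grip_force: 0.0
t: 19.97
tool_pos: [0.5474, 0.261, 0.1379]
tool_rot: [-1.047, -2.955, 0.009]
contact_force: [-1.6, -0.4, -0.3]
opening: 0.0857
grip_force: 0.0
tall top 276 normal [-0.335 -0.165  0.928] tilt 19.9 centre [ 0.0015 -0.0046  0.0068] tip->face 0.0066
tall side 357 normal [-0.351 -0.098  0.931] tilt 20.7 centre [ 0.0035 -0.0074  0.0082] tip->face 0.0071
far top 271 normal [-0.106 -0.081  0.991] tilt 6.1 centre [ 0.0099 -0.0019  0.0085] tip->face 0.0075
far side 313 normal [-0.159 -0.097  0.982] tilt 9.2 centre [ 0.0124 -0.0062  0.0104] tip->face 0.0088
near top 58 normal [ 0.536 -0.456  0.711] tilt -37.0 centre [ 0.01   -0.0009 -0.0059] tip->face 0.0016
near side 112 normal [ 0.575 -0.402  0.713] tilt -38.9 centre [ 0.0155 -0.0064 -0.0101] tip->face 0.0043
[0.55839612 0.24600322 0.0653286 ] 101
```

```bash

python3 -m crank '0 0 -.06 0;0 0 -.065 0;0 0 -.06 0;0 0 -.04 0;0 0 -.011 0'
python3 -m crank '0 0 0 0;0 0 0 0;0 0 0 0;0 0 0 0;0 0 0 0' 40 25
python3 -m crank '0 0 .04 0;0 0 .08 0;0 0 .08 0;0 0 .08 0;0 0 .08 0'
python3 -m crank '-.04 -.03 .04 0;-.05 -.05 0 0;-.05 -.06 0 0;-.03 -.07 0 0;0 -.08 0 0'
```

```text
t: 20.53
tool_pos: [0.5486, 0.2619, 0.023]
tool_rot: [-1.048, -2.959, 0.003]
contact_force: [-0.9, -0.0, -0.1]
opening: 0.085
grip_force: 0.0
t: 20.95
tool_pos: [0.5522, 0.2634, 0.0281]
tool_rot: [1.046, 2.957, 0.006]
contact_force: [1.2, -0.2, 7.1]
opening: 0.0553
grip_force: 27.0
t: 21.37
tool_pos: [0.549, 0.2624, 0.2067]
tool_rot: [-1.048, -2.961, 0.0]
contact_force: [-0.2, -0.2, -1.5]
opening: 0.0555
grip_force: 27.3
t: 21.78
tool_pos: [0.4619, 0.1175, 0.2249]
tool_rot: [-1.043, -2.963, -0.001]
contact_force: [1.2, -0.8, -1.9]
opening: 0.0556
grip_force: 27.3
```

```bash

python3 -m crank '.002 -.061 0 0;.002 -.061 0 0;.002 -.061 0 0;.002 -.061 0 0;.002 -.061 0 0'
python3 -m crank '.006 -.061 0 0;.006 -.061 0 0;.006 -.061 0 0;.006 -.061 0 0;.006 -.061 0 0'
python3 -m crank '.0115 -.061 0 0;.0115 -.061 0 0;.0115 -.061 0 0;.0115 -.061 0 0;.0115 -.061 0 0'
python3 -m crank '0 0 -.02 0;0 0 0 0;0 0 0 0;0 0 0 0;0 0 0 0'
```

```text
t: 22.2
tool_pos: [0.4691, -0.0363, 0.2251]
tool_rot: [1.048, 2.961, 0.0]
contact_force: [-0.3, -0.0, -1.4]
opening: 0.0556
grip_force: 27.3
t: 22.62
tool_pos: [0.4842, -0.1889, 0.225]
tool_rot: [1.048, 2.961, 0.0]
contact_force: [0.3, -0.7, -1.1]
opening: 0.0556
grip_force: 27.3
t: 23.03
tool_pos: [0.5132, -0.3414, 0.2249]
tool_rot: [-1.048, -2.961, -0.0]
contact_force: [0.4, 1.4, -0.8]
opening: 0.0557
grip_force: 27.3
t: 23.45
tool_pos: [0.5134, -0.3388, 0.2153]
tool_rot: [1.046, 2.962, -0.0]
contact_force: [0.0, 0.2, -0.7]
opening: 0.0554
grip_force: 27.3
```

```bash

python3 -m crank '0 0 -.04 0;0 0 -.05 0;0 0 -.05 0;0 0 -.03 0;0 0 0 0' 40 20
python3 -m crank '0 0 -.012 0;0 0 -.012 0;0 0 0 0;0 0 0 0;0 0 0 0'
python3 -m crank '.001 -.0008 -.012 0;0 0 0 0;.001 -.0008 -.012 0;0 0 0 0;0 0 0 0'
python3 -m crank '.001 -.0008 -.01 0;0 0 0 0;.001 -.0008 -.01 0;0 0 0 0;0 0 0 0'
```

```text
t: 23.87
tool_pos: [0.5113, -0.3372, 0.1255]
tool_rot: [-1.044, -2.956, -0.004]
contact_force: [-1.0, 0.4, -2.4]
opening: 0.0555
grip_force: 27.2
t: 24.28
tool_pos: [0.5138, -0.3403, 0.119]
tool_rot: [1.047, 2.96, -0.001]
contact_force: [0.4, -0.4, -0.7]
opening: 0.0558
grip_force: 27.3
t: 24.7
tool_pos: [0.5147, -0.3412, 0.1058]
tool_rot: [1.048, 2.96, -0.001]
contact_force: [1.5, -2.3, -0.5]
opening: 0.0556
grip_force: 27.2
t: 25.12
tool_pos: [0.5163, -0.3433, 0.0982]
tool_rot: [1.047, 2.958, -0.003]
contact_force: [-0.4, -4.9, 6.7]
opening: 0.0554
grip_force: 24.7
```

```bash

python3 -m crank '0 0 -.01 0;0 0 0 0;0 0 0 0;0 0 0 0;0 0 0 0'
python3 -m crank '0 0 -.008 0;0 0 0 0;0 0 0 0;0 0 0 0;0 0 0 0'
```

```text
t: 25.53
tool_pos: [0.5154, -0.3419, 0.0911]
tool_rot: [1.048, 2.961, -0.001]
contact_force: [1.5, -3.8, 2.6]
opening: 0.0555
grip_force: 23.0
t: 25.95
tool_pos: [0.516, -0.3422, 0.0882]
tool_rot: [1.047, 2.96, -0.002]
contact_force: [-0.5, -1.8, 8.7]
opening: 0.0553
grip_force: 23.8
```

```bash

python3 -m crank '0 0 -.004 0;0 0 0 0;0 0 0 0;0 0 0 0;0 0 0 0'
python3 -m crank '0 0 0 0;0 0 0 0;0 0 0 0;0 0 0 0;0 0 0 0' 79
python3 -m crank '0 0 .04 0;0 0 .06 0;0 0 .08 0;0 0 .08 0;0 0 .03 0'
python3 -m crank '-.06 .03 0 0;-.06 .05 0 0;-.06 .05 0 0;-.06 .05 0 0;0 0 0 0' 0
python3 tilt.py
python3 - <<'E'
from h import *
im,d,W=cloud("side"); cv2.imwrite("pics/p6.png",cv2.resize(im[240:400,340:460],(450,600),interpolation=2)[:,:,::-1])
E
```

```text
t: 26.37
tool_pos: [0.5161, -0.3423, 0.088]
tool_rot: [1.047, 2.96, -0.002]
contact_force: [-4.5, 0.7, 16.9]
opening: 0.0555
grip_force: 24.8
t: 26.78
tool_pos: [0.5146, -0.3406, 0.0834]
tool_rot: [-1.047, -2.959, -0.002]
contact_force: [-0.2, 0.1, 0.2]
opening: 0.0675
grip_force: 0.0
t: 27.2
tool_pos: [0.5172, -0.3428, 0.2365]
tool_rot: [1.045, 2.954, -0.004]
contact_force: [1.2, -1.1, 1.8]
opening: 0.0672
grip_force: 0.0
t: 27.62
tool_pos: [0.3905, -0.2468, 0.2266]
tool_rot: [-1.045, -2.957, -0.004]
contact_force: [-0.2, -0.4, -1.7]
opening: 0.0068
grip_force: 0.0
tall top 264 normal [-0.385  0.008  0.923] tilt 22.6 centre [-0.0068  0.005   0.0039] tip->face 0.0063
tall side 309 normal [-0.421 -0.001  0.907] tilt 24.9 centre [-0.0039  0.0006  0.0055] tip->face 0.0066
far top 268 normal [-0.215 -0.058  0.975] tilt 12.4 centre [ 0.0102 -0.0032  0.0089] tip->face 0.0066
far side 306 normal [-0.168 -0.081  0.982] tilt 9.7 centre [ 0.0121 -0.006   0.0105] tip->face 0.0087
near top 282 normal [-0.152  0.024  0.988] tilt 8.8 centre [0.0078 0.0023 0.0084] tip->face 0.0072
near side 410 normal [-0.194  0.02   0.981] tilt 11.2 centre [ 0.0098 -0.0012  0.0105] tip->face 0.0084
```

View pics/p6.png

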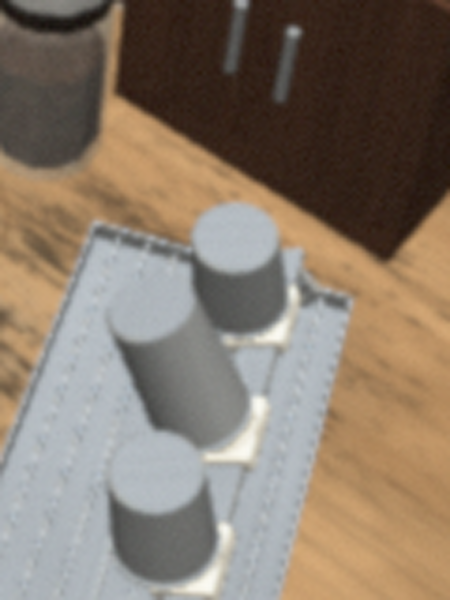

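```bash
python3 - <<'E'
from h import *
for n in("top","side"):
    f=np.load(n+"0.npz");im,d,W=cloud(n,f["im"],f["d"]);p=W.reshape(-1,3)
    for X in(57,40):
        c=np.array([.6185,-.199])+X/1e3*np.array([.778,-.628])
        for lo,hi in((.11,.25),(.25,.35),(.35,.5)):
            k=(p[:,2]>lo)&(p[:,2]<hi)&(p[:,0]>.3); r=np.hypot(*(p[k,:2]-c).T); r[np.hypot(*(p[k,:2]-[.554,-.262]).T)<.05]=9
            j=r.argsort()[5];print(n,X,lo,r[j].round(3),p[k][j].round(3))
E
python3 -m crank '.052 -.04 0 0;.052 -.04 0 0;.052 -.04 0 0;.052 -.04 0 0;.052 -.04 0 0'
python3 -m crank '.052 -.04 0 0;0 0 0 0;0 0 0 0;0 0 0 0;0 0 0 0'
```

```text
top 57 0.11 0.044 [ 0.634 -0.201  0.114]
top 57 0.25 0.107 [ 0.748 -0.17   0.304]
top 57 0.35 0.103 [ 0.736 -0.162  0.496]
top 40 0.11 0.028 [ 0.631 -0.203  0.115]
top 40 0.25 0.112 [ 0.741 -0.16   0.308]
top 40 0.35 0.096 [ 0.663 -0.129  0.423]
side 57 0.11 0.04 [ 0.631 -0.21   0.115]
side 57 0.25 0.104 [ 0.745 -0.171  0.314]
side 57 0.35 0.1 [ 0.739 -0.17   0.498]
side 40 0.11 0.023 [ 0.631 -0.21   0.115]
side 40 0.25 0.11 [ 0.75  -0.18   0.312]
side 40 0.35 0.092 [ 0.657 -0.133  0.416]
t: 28.18
tool_pos: [0.5277, -0.3535, 0.2288]
tool_rot: [-1.048, -2.961, -0.0]
contact_force: [0.7, 0.2, 0.3]
opening: -0.0003
grip_force: 0.0
t: 28.6
tool_pos: [0.5513, -0.3715, 0.2297]
tool_rot: [-1.048, -2.962, -0.0]
contact_force: [-0.7, 0.6, -0.7]
opening: 0.0002
grip_force: 0.0
```

```bash

python3 -m crank '0 0 -.06 0;0 0 -.06 0;0 0 -.06 0;0 0 -.053 0;0 0 0 0'
python3 -m crank '-.0062 .005 0 0;-.0062 .005 0 0;0 0 0 0;0 0 0 0;0 0 0 0'
python3 -m crank '-.0062 .005 0 0;0 0 0 0;-.0062 .005 0 0;0 0 0 0;0 0 0 0'
python3 tilt.py | grep near
```

```text
t: 29.02
tool_pos: [0.5476, -0.3684, 0.1068]
tool_rot: [-1.045, -2.952, -0.006]
contact_force: [-1.0, 0.4, -2.1]
opening: -0.0002
grip_force: 0.0
t: 29.43
tool_pos: [0.5459, -0.3672, 0.1157]
tool_rot: [1.047, 2.959, -0.002]
contact_force: [-0.1, -0.7, 0.7]
opening: 0.0002
grip_force: 0.0
t: 29.85
tool_pos: [0.54, -0.3624, 0.1153]
tool_rot: [1.047, 2.958, -0.002]
contact_force: [3.1, -1.6, 4.7]
opening: 0.0
grip_force: 2.4
near top 30 normal [-0.252 -0.431  0.866] tilt 16.2 centre [-0.0022  0.0236  0.0051] tip->face -0.0052
near side 406 normal [-0.304  0.027  0.952] tilt 17.7 centre [ 0.0019 -0.0007  0.0084] tip->face 0.0074
```

```bash

python3 -m crank '-.0062 .005 0 0;0 0 0 0;-.0062 .005 0 0;0 0 0 0;0 0 0 0'
python3 tilt.py | grep near
python3 -m crank '.015 -.012 0 0;.02 -.016 0 0;0 0 .03 0;0 0 .06 0;0 0 .08 0'
python3 -m crank '0 0 .06 0;0 0 0 0;0 0 0 0;0 0 0 0;0 0 0 0'
python3 tilt.py
```

```text
t: 30.37
tool_pos: [0.5331, -0.3569, 0.1145]
tool_rot: [1.047, 2.96, -0.001]
contact_force: [2.2, -0.1, 6.3]
opening: -0.0002
grip_force: 2.4
near top 34 normal [-0.421  0.562  0.712] tilt 30.6 centre [-0.0114  0.0233 -0.0005] tip->face 0.0176
near side 384 normal [-0.424  0.002  0.905] tilt 25.1 centre [-0.0068 -0.0022  0.0037] tip->face 0.0063
t: 30.88
tool_pos: [0.5475, -0.3684, 0.1941]
tool_rot: [-1.044, -2.951, -0.006]
contact_force: [0.3, -0.2, -0.8]
opening: -0.0
grip_force: 0.0
t: 31.3
tool_pos: [0.5491, -0.3697, 0.2259]
tool_rot: [-1.047, -2.958, -0.002]
contact_force: [-0.8, -0.3, -0.8]
opening: -0.0001
grip_force: 0.0
tall top 281 normal [-0.437  0.011  0.899] tilt 25.9 centre [-0.0078  0.0053  0.003 ] tip->face 0.0061
tall side 325 normal [-0.427 -0.028  0.904] tilt 25.3 centre [-0.0043  0.0002  0.0051] tip->face 0.0065
far top 274 normal [-0.186 -0.085  0.979] tilt 10.7 centre [ 0.0093 -0.0024  0.0091] tip->face 0.0074
far side 122 normal [-0.175 -0.065  0.982] tilt 10.1 centre [ 0.0012 -0.0137  0.0079] tip->face 0.0084
near top 168 normal [-0.53   0.022  0.848] tilt 32.0 centre [-0.0133  0.0095 -0.0016] tip->face 0.0059
near side 371 normal [-0.495 -0.019  0.869] tilt 29.7 centre [-0.0091 -0.0015  0.0018] tip->face 0.0061
```

```bash

python3 -m crank '.0455 .054 0 0;.0455 .054 0 0;.0455 .054 0 0;.0455 .054 0 0;.0455 .054 0 0'
python3 -m crank '0 0 -.06 0;0 0 -.06 0;0 0 -.06 0;0 0 -.04 0;0 0 0 0'
python3 -m crank '-.0062 .005 0 0;-.0062 .005 0 0;0 0 0 0;0 0 0 0;0 0 0 0'
python3 -m crank '-.0062 .005 0 0;0 0 0 0;-.0062 .005 0 0;0 0 0 0;0 0 0 0'
python3 tilt.py | grep far
```

```text
t: 31.82
tool_pos: [0.6641, -0.234, 0.2266]
tool_rot: [-1.048, -2.959, -0.0]
contact_force: [-0.4, 0.1, -0.6]
opening: 0.0003
grip_force: 0.0
t: 32.23
tool_pos: [0.6595, -0.2333, 0.1096]
tool_rot: [-1.043, -2.949, -0.002]
contact_force: [-0.4, 0.5, -1.0]
opening: 0.0002
grip_force: 0.0
t: 32.65
tool_pos: [0.6586, -0.231, 0.1205]
tool_rot: [1.047, 2.959, -0.001]
contact_force: [0.2, -0.9, 0.0]
opening: 0.0001
grip_force: 0.0
t: 33.07
tool_pos: [0.652, -0.2258, 0.1193]
tool_rot: [1.047, 2.96, -0.001]
contact_force: [0.9, -2.1, 4.1]
opening: 0.0002
grip_force: 1.7
far top 56 normal [-0.145 -0.128  0.981] tilt 8.4 centre [ 0.021  -0.0023  0.0131] tip->face 0.0101
far side 308 normal [-0.243 -0.1    0.965] tilt 14.1 centre [ 0.007  -0.0066  0.0096] tip->face 0.0082
```

```bash

python3 -m crank '-.0062 .005 -.005 0;0 0 0 0;-.0052 .0062 -.003 0;0 0 0 0;0 0 0 0'
python3 -m crank '-.0052 .0062 0 0;0 0 0 0;0 0 0 0;0 0 0 0;0 0 0 0'
python3 tilt.py | grep far
python3 -m crank '.015 -.012 0 0;.02 -.016 0 0;0 0 .03 0;0 0 .06 0;0 0 .08 0'
python3 -m crank '-.03 -.06 .06 0;-.04 -.06 0 0;-.05 -.05 0 0;-.07 .03 0 0;-.07 .03 0 0'
python3 -m crank '-.07 .03 0 0;-.07 .03 0 0;0 0 0 0;0 0 0 0;0 0 0 0'
python3 tilt.py
python3 - <<'E'
from h import *
im,d,W=cloud("side"); cv2.imwrite("pics/p7.png",cv2.resize(im[130:430,200:460],(693,800)) [:,:,::-1] if 0 else cv2.resize(im[130:430,200:460],(520,600),interpolation=2)[:,:,::-1])
E
```

```text
t: 33.58
tool_pos: [0.6486, -0.2219, 0.1181]
tool_rot: [1.045, 2.953, -0.003]
contact_force: [4.6, -5.1, 9.3]
opening: 0.0002
grip_force: 4.3
t: 34.0
tool_pos: [0.6446, -0.2175, 0.1162]
tool_rot: [1.047, 2.958, -0.001]
contact_force: [2.4, -1.8, 7.0]
opening: 0.0001
grip_force: 3.0
far top 69 normal [-0.33   0.056  0.942] tilt 19.3 centre [ 0.0071 -0.0013  0.0101] tip->face 0.007
far side 300 normal [-0.417 -0.078  0.906] tilt 24.7 centre [-0.0043 -0.0068  0.0051] tip->face 0.0069
t: 34.52
tool_pos: [0.6577, -0.2293, 0.1945]
tool_rot: [-1.044, -2.95, -0.003]
contact_force: [0.4, -0.3, -0.8]
opening: 0.0001
grip_force: 0.0
t: 34.93
tool_pos: [0.5298, -0.2844, 0.2262]
tool_rot: [-1.051, -2.957, -0.002]
contact_force: [-0.7, 0.1, 0.0]
opening: 0.0003
grip_force: 0.0
t: 35.35
tool_pos: [0.4619, -0.2535, 0.2275]
tool_rot: [1.048, 2.961, 0.0]
contact_force: [0.5, -0.2, -0.4]
opening: -0.0002
grip_force: 0.0
tall top 282 normal [-0.426 -0.008  0.905] tilt 25.2 centre [-0.0075  0.0043  0.0027] tip->face 0.0057
tall side 302 normal [-0.412 -0.011  0.911] tilt 24.3 centre [-0.0047  0.0015  0.0048] tip->face 0.0063
far top 258 normal [-0.473 -0.024  0.881] tilt 28.2 centre [-0.0119 -0.0026  0.0002] tip->face 0.0059
far side 252 normal [-0.511 -0.013  0.86 ] tilt 30.7 centre [-0.0093 -0.006   0.0019] tip->face 0.0065
near top 0
near side 366 normal [-0.51  -0.013  0.86 ] tilt 30.7 centre [-0.0103 -0.0016  0.0012] tip->face 0.0063
```

View pics/p7.png

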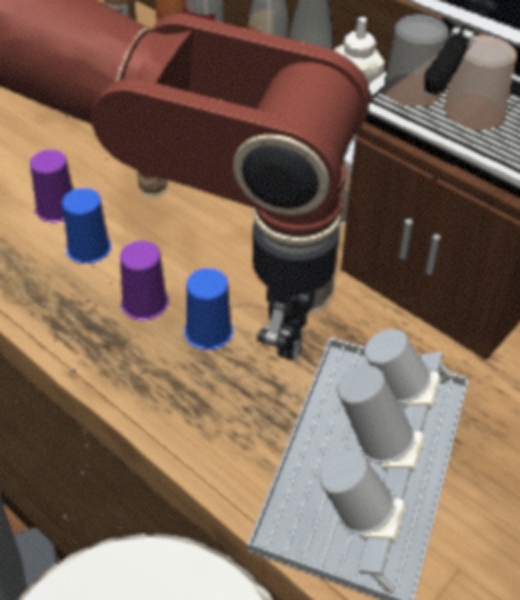

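All three cups lie along their pegs at 24–31°, each with its closed end on the tip, and the gripper is clear. Handing in.

```bash
python3 -c "
from station import ctrl
print(ctrl.finish_job())"
```

```text
the job is handed in; nothing more can be done
None
```

The job is handed in at about 36 s: the tall cup hangs on the long peg and the two small cups on the short pegs, all let go, seated on the tips and lying along the pegs; I never touched the jars and other things.

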